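# Load wax blocks into a block feeder's gravity tube

### The job

Load the feeder's sloping tube from its deck: slide both orange-and-cream wax blocks over the deck and into the tube mouth, then send the dark steel follower weight in behind them, so that all three lie end to end down to the tube's stop, and then push the red gate fully shut across the mouth. The wax chips easily, so only push or nudge the two blocks: do not grip or lift them. Leave everything else where it stands, the small ink pot on the deck too.

Things in the scene. Friction and masses are not known exactly. Their poses are not given: they have to be found in the camera images.
- feeder: White bench feeder, fixed: flat aluminium loading deck, then a sloping tube. Origin on the table top straight below the middle of the deck's far edge; x points from the deck to the tube (loading direction), y left, z up. Deck: top at z = 135 mm, x -200 to 0, y -125 to 125, slippery (friction about 0.25), with blue fences 6 mm high and 4 mm thick round its rim.
- mouth (a point): Middle of the deck's far edge at deck height (feeder x = y = 0), where the 36 degree slope begins. Lane here 37 mm wide between two 6 mm high guide rails that flare to about 63 mm wide at feeder x = -27 mm. A part pushed until its middle is past the edge tips over and slides down by itself.
- stop (a point): Lower end of the tube: its floor at the stop, 165 mm down the 36 degree slope from the mouth. Channel 34 mm wide, its 21 mm tall walls narrowing to that from 50 mm between 20 and 60 mm down the slope; from 60 mm down, clear lips 19 mm over the floor leave an 18 mm slot along the top. Three parts end to end fill the lower 120 mm.
- block_a: Wax block: orange plastic cassette with cream wax on top, 40 x 28 x 14 mm, about 22 g, lying flat on the deck. Origin at its centre (7 mm over the deck); x along its 40 mm length, z up. It enters the tube lengthwise; either end may lead.
- block_b: The second wax block, identical to the first. The two blocks may go in in either order. Blocks and follower start at three places on the deck (two at left, one at right; which is where varies), lengthwise roughly along feeder x; the middle is free.
- follower: Follower weight: dark steel block 40 x 28 x 14 mm, about 120 g, with a black knob (9 mm thick, 14 mm high) on its middle that runs in the tube's slot. Origin at the centre of the steel block (7 mm over the deck); x along its length. It may be gripped.
- gate (a joint): Red sliding gate at the mouth: 0 = shut across the lane, 0.05 m = fully open (to the feeder's +y, left). It starts open and stays where it is left; about 1 N moves it. Its bar (8 mm thick, top 11 mm over the deck) lies at feeder x = 4 to 12 mm; its inner end is at feeder y = -17 mm + joint value.
- gate_knob (a point): Middle of the gate's upright red knob, 16 mm across, from 11 to 37 mm over deck height; it moves along the feeder's y with the gate, at feeder x = 8 mm, y = 42 mm + joint value.
- ink_pot: Small glass ink pot with blue cap, 24 mm across, 32 mm high, on the deck's near right corner. Origin under its base. Leave alone.
- specimen_jar: Clear jar with yellow cap, 60 mm across, 70 mm high, on the table at left. Origin under its base. Leave alone.
- reagent_bottle: Amber bottle, 66 mm across, 160 mm high, on the table at right. Origin under its base. Leave alone.
- slide_rack: Green slide rack, 130 x 90 x 50 mm, on the table at right. Origin under its base. Leave alone.
- coverslip_box: Blue box, 90 x 60 x 45 mm, on the table at left. Origin under its base. Leave alone.
- tweezers: Steel tweezers, 120 mm long, flat on the table at near left. Origin under its middle. Leave alone.
There are look-alikes about, which are no part of the job. Several things have the shape of the follower; the one meant has the colours described above.

How it is judged:
By the outcome, as a careful person would: the job done as asked, in the order asked, and still so for the second after the job is handed in, with the robot touching nothing.
It also fails if it takes over 67 s, if anything falls off the work surface, if the arm or the gripper's body presses on something with over 40 N, if the wrist force passes 120 N, or if a joint passes its speed limit or range.

### The arm

A 6-joint arm with a two-finger parallel gripper is mounted at the origin on the work surface. World frame = base frame: x ahead of the robot, y to its left, z up, the work surface at z = 0. Lengths are in m, angles in rad, forces in N, time in s.
With the tool pointing down it reaches from about 0.325 to 0.9 m from the base axis. Payload 6.1 kg.
Tool frame: the origin (TCP) lies midway between the tips of the shut fingers; the grasp point (between the pads) lies env.grip_point_offset behind it (env.grip_point_offset is the distance from the TCP to the grasp point, in m); y points along the fingers, z is the direction in which the jaws open and shut, and the axes are right-handed (so a half turn about y gives the same grasp; the last joint's range is limited). The gripper opens to 87 mm and grips with 3 to 60 N. Pads are 19 mm wide; open, the fingers measure 117 mm over their backs; the gripper's body (75 mm by 190 mm) begins 51 mm behind the grasp point.
Start: joints at [1.013, 0.22, 1.526, -0, 1.395, -0.126], TCP at [0.262, 0.568, 0.223] pointing down, gripper open.
Joint ranges: [-2.98, 2.98], [-0.91, 2.08], [0.09, 2.57], [-1.24, 4.39], [0.2, 2.65], [-2.68, 2.68]. Speed limits (rad/s): [2.57, 2.57, 3.01, 3.14, 3.14, 3.14].

### API

Orientations are given as a rotation vector (axis times angle).
In Python, from station import env, imaging, finish_job gives the robot as it stands. The module is installed in compiled form; this text tells all that it offers.
- The arm moves only by the shell command python3 -m crank 'ROWS'. ROWS is JSON, a list of rows, each a list of 3 entries, a list of its own where there are three numbers: the opening, from 0 (shut) to 1 (fully open), then the shift along the tool's x, y, z in m, then the turn about the tool's y in degrees. In form: [[jaw, [tx, ty, tz], spin], ...]. A call has 1 to 5 rows; each row is the pose to reach, as a shift and turn from the pose measured when the call began, along the tool's axes at that moment; what a row does not reach only later rows make up. A row lasts 1/12 s, in which the tool goes at most 41.7 mm and 7.16 degrees, less where a joint would pass 70% of its speed; a pose out of reach is approached as far as the arm can. A call with a gripper value outside its range is refused whole. The fingers move at their own pace and stop on an object; the grip force is fixed at half the most. Time passes only in rows, so rows that repeat a pose let the fingers close. It gives the time, the measured TCP pose, the force and the opening at its end, in the units of the state.
- env.get_state(): the state, without advancing time (a new reading comes with each control period).
- imaging.snapshot(name): name is "scene" or "top"; returns the picture (420x560x3 uint8, red, green, blue); there is no depth.
- imaging.get_calibration(name): a dict with "fx", "fy", "cx", "cy" (pixels), "k1" (the pictures are not rectified: a ray, as slopes to the right and down, at radius r is drawn at 1 + k1 r^2 times it, then the intrinsics apply), "rvec" (rotation vector, rad) and "tvec" (3), from world to camera coordinates, as OpenCV has them. Camera axes: x right, y down, z forward; pixel columns grow to the right and rows downward; lengths in m; the calibration is good to about 2 mm. A picture is of the moment at which its call begins. get_calibration takes no time and is no camera call.
- finish_job(): hands the job in, once; it reports no verdict.
Trained networks look in the newest picture that a camera, given by its name, has taken for a name from the list of things; names that differ only in an ending like _2 or _b are one class to them, and where a whole thing is asked for, a point or a joint stands for the part that bears it (a point fixed in the world has none). Each returns a list of dicts, best first, with "p" (0 to 1); they miss things now and then, are a little off and sometimes report something else, mostly with a low value. They report only what shows in the picture. A call takes as long as a camera call. They do not tell look-alikes from the thing itself.
- imaging.recognise(camera, thing): "rect" ([left, top, right, bottom] as shares, 0 to 1, of the picture: columns of its width, rows of its height, round what is visible of it).
The state is a dict: "time": time; "joint_pos": joint angles; "dq": joint speeds; "effort": joint torques, N m; "tool_pos": TCP position; "tool_rot": TCP orientation; "contact_force": force on the tool from outside, world axes, zero at the start; "torque": the same for the moment, N m; "grip_width": finger opening in m.
Only numpy, scipy, OpenCV 4.12 (cv2) and the standard library are available. Lean on these libraries where they do the work, as an engineer would, in place of code of your own. Each camera call takes 0.05 s, during which the arm holds its last target. There are 200 camera calls.

## Working session

There is one attempt and no reset: what is moved stays moved. The work goes in short steps, Python scripts to look and compute and a shell command to move; the robot and the scene stay as the last step left them, time stands still between calls to the robot, and variables do not carry over. Pictures are saved under pics/ and viewed, about 8 in all and at most 12, crops included, and the job is handed in when it is done.

```bash
mkdir -p pics
cat > h.py <<'E'
import numpy as np, cv2
from station import env, imaging, finish_job
def cal(n):
    c=imaging.get_calibration(n); R=cv2.Rodrigues(np.array(c['rvec'],float))[0]; return c,R,np.array(c['tvec'],float).ravel()
def proj(n,P):
    c,R,t=cal(n); q=np.atleast_2d(P)@R.T+t; s=q[:,:2]/q[:,2:]; s=s*(1+c['k1']*(s**2).sum(1,keepdims=True))
    return s*[c['fx'],c['fy']]+[c['cx'],c['cy']]
def unproj(n,uv,z):
    c,R,t=cal(n); d=(np.atleast_2d(uv).astype(float)-[c['cx'],c['cy']])/[c['fx'],c['fy']]; s=d.copy()
    for _ in range(20): s=d/(1+c['k1']*(s**2).sum(1,keepdims=True))
    r=np.c_[s,np.ones(len(s))]@R; o=-R.T@t
    return o+r*((z-o[2])/r[:,2])[:,None]
def snap(n,f=None):
    im=imaging.snapshot(n)
    if f: cv2.imwrite('pics/'+f,im[...,::-1])
    return im
E
python3 - <<'E'
from h import *
for n in ('scene','top'):
    snap(n,n+'0.png'); c,R,t=cal(n); print(n,c['fx'],c['k1'],-R.T@t, R[2])
    for th in ('feeder','block_a','follower','gate','ink_pot'):
        print(th,[(round(d['p'],2),(np.array(d['rect'])*[560,420,560,420]).round(1).tolist()) for d in imaging.recognise(n,th)][:5])
print(env.get_state(),env.grip_point_offset)
E
cd pics; python3 -c "
import cv2,numpy as np
cv2.imwrite('both0.png',np.vstack([cv2.imread('top0.png'),cv2.imread('scene0.png')])[:, :] if 0 else cv2.imread('top0.png'))"
```

```text
scene 490.6156849240991 0.05043075296156718 [1.24226969 0.30048923 1.39443632] [-0.47239478 -0.18377882 -0.86201422]
feeder [(0.77, [233.5, 154.3, 330.1, 302.6])]
block_a []
follower [(0.58, [299.7, 190.6, 312.9, 208.4])]
gate [(0.69, [284.6, 212.4, 307.7, 224.6])]
ink_pot []
top 495.15684579933185 -0.04899086701678491 [0.2726889  0.02658172 1.47420643] [ 0.16888398  0.00608173 -0.98561717]
feeder [(0.84, [241.6, 111.6, 341.4, 257.9]), (0.71, [143.1, 192.8, 168.6, 214.3])]
block_a [(0.55, [147.0, 194.5, 168.8, 215.4]), (0.49, [313.9, 207.9, 322.2, 223.2]), (0.45, [260.5, 222.5, 272.3, 243.7])]
follower [(0.72, [222.5, 234.1, 231.8, 250.3]), (0.59, [261.3, 199.6, 270.3, 213.5])]
gate [(0.44, [419.9, 260.8, 452.4, 287.7])]
ink_pot []
{'time': 0.6, 'joint_pos': array([ 1.01294014e+00,  2.20350660e-01,  1.52649830e+00, -4.08163138e-06,
        1.39468254e+00, -1.26095840e-01]), 'dq': array([ 5.02506501e-05, -1.03222569e-03, -5.64414819e-04,  5.61842157e-04,
        1.72331606e-03, -4.70872419e-04]), 'effort': array([ 2.54468632e-04, -4.94254196e+01, -3.87494731e+01,  6.99036405e-02,
        4.73158120e-02,  6.45342979e-06]), 'tool_pos': array([0.26154812, 0.56764592, 0.22256913]), 'tool_rot': array([-1.54408547,  0.33860411, -0.33864251]), 'contact_force': array([-1.04159273,  0.2055482 , -0.74992723]), 'torque': array([ 0.00315477, -0.02538847,  0.00328344]), 'grip_width': 0.08689933094649437} 0.0187
```

View pics/top0.png

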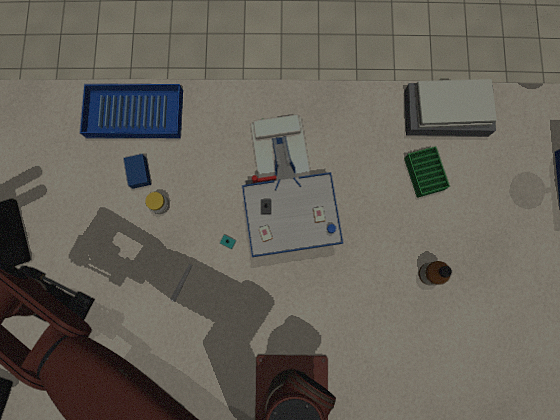

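View pics/scene0.png

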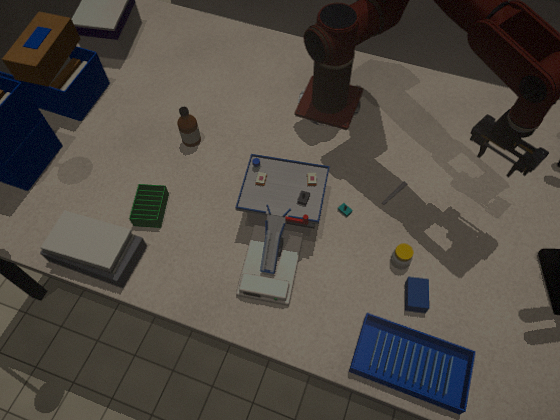

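Top view: the deck runs from (243,182) to (343,244). The orange-and-cream wax blocks are at about (265,233) and (319,214). The dark block at (266,206) fits the follower. The teal thing at (228,241) on the table is a look-alike, and the ink pot is at (331,229). I'll confirm in an enlarged crop.

Run:
```python
import cv2,numpy as np
a=cv2.imread('pics/top0.png')[165:265,215:350]; cv2.imwrite('pics/c1.png',cv2.resize(a,None,fx=5.9,fy=5.9,interpolation=cv2.INTER_CUBIC))
```

```text
(no output)
```

View pics/c1.png

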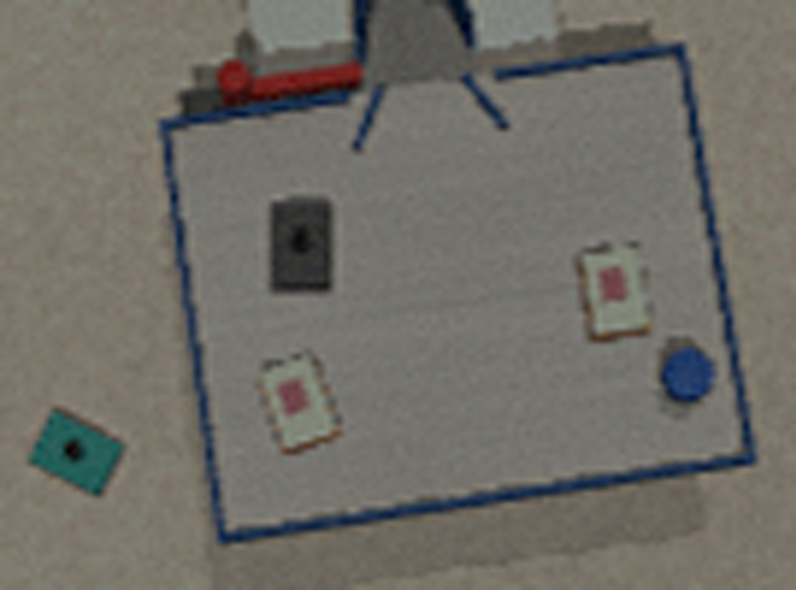

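```bash
cat > fit.py <<'E'
from h import *
from scipy.optimize import least_squares
def fence(n,im,roi):
    hsv=cv2.cvtColor(im,cv2.COLOR_RGB2HSV); m=cv2.inRange(hsv,(105,110,40),(125,255,255))
    v,u=np.nonzero(m); k=(u>roi[0])&(u<roi[2])&(v>roi[1])&(v<roi[3]); uv=np.c_[u,v][k]; w=hsv[v[k],u[k],1]/255.
    return unproj(n,uv,0.140)[:,:2],w
def local(P,p):
    c,s=np.cos(p[2]),np.sin(p[2]); d=np.asarray(P)[:,:2]-p[:2]; return np.c_[d@[c,s],d@[-s,c]]
def fit(P,p0):
    hx,hy=0.100,0.125   # outer; centreline 2 mm in
    def f(p):
        q=local(P,p)+[hx,0]; dx=np.abs(q[:,0])-(hx-.002+p[3]); dy=np.abs(q[:,1])-(hy-.002+p[4])
        d=np.where(np.abs(dx)<np.abs(dy),dx,dy); return d
    q=None; P0=P
    for th in (0.02,0.008,0.005):
        r=least_squares(f,p0,loss='soft_l1',f_scale=.003); p0=r.x; P=P0; d=f(p0); P=P0[np.abs(d)<th]
        # refit with inliers
        r=least_squares(f,p0,loss='soft_l1',f_scale=.002); p0=r.x
    return p0,len(P),np.std(f(p0))
if __name__=='__main__':
    ims={n:snap(n) for n in('top','scene')}
    roi={'top':(238,168,348,262),'scene':(232,150,334,228)}
    for n in ims:
        P,w=fence(n,ims[n],roi[n])
        p,k,s=fit(P,[P[:,0].max()-.02,P[:,1].mean(),0.1,0,0]); print(n,p.round(4),np.degrees(p[2]),k,s)
        np.save(n+'_p.npy',p)
    np.save('feeder.npy',np.mean([np.load(n+'_p.npy') for n in ims],0))
    p=np.load('top_p.npy'); im=ims['top']
    g=cv2.cvtColor(im,cv2.COLOR_RGB2GRAY)
    for name,(u,v) in dict(foll=(266,206),left=(265,233),right=(319,214)).items():
        sc=8; r=14; cr=cv2.resize(g[v-r:v+r+1,u-r:u+r+1],None,fx=sc,fy=sc,interpolation=cv2.INTER_CUBIC)
        bg=np.median(g[v-8:v+8,u+10:u+14]) if name!='right' else np.median(g[v-8:v+8,u-14:u-10])
        m=(cr<bg-25) if name=='foll' else (cv2.resize(np.abs(im[v-r:v+r+1,u-r:u+r+1].astype(float)-np.median(im[v-8:v+8,u-14:u-10].reshape(-1,3),0)).max(2),None,fx=sc,fy=sc)>22)
        c,_=cv2.findContours(m.astype(np.uint8),0,2)
        c=[x for x in c if cv2.pointPolygonTest(cv2.convexHull(x),(r*sc+4.,r*sc+4.),False)>=0]; c=max(c,key=cv2.contourArea)
        box=cv2.boxPoints(cv2.minAreaRect(c)); uv=(box+.5)/sc-.5+[u-r,v-r]
        W=unproj('top',uv,0.147); L=local(W,p); e=[L[1]-L[0],L[2]-L[1]]; e=max(e,key=np.linalg.norm)
        print(name,uv.mean(0).round(1),'world',W.mean(0).round(4),'feeder',L.mean(0).round(4),'yaw',np.degrees(np.arctan(e[1]/e[0])).round(1),[np.linalg.norm(L[i]-L[i+1]).round(4) for i in(0,1)])
E
python3 fit.py
```

```text
top [ 0.5879  0.0274  0.1571  0.     -0.009 ] 9.003783836436888 295 0.001366094588522599
scene [ 5.894e-01  2.860e-02  1.604e-01 -1.000e-04 -8.100e-03] 9.192366683823481 153 0.0013039869287745243
foll [265.6 206.1] world [0.5097 0.0741 0.147 ] feeder [-0.07    0.0584] yaw -8.3 [np.float64(0.0297), np.float64(0.0453)]
left [264.2 232. ] world [0.4388 0.0768 0.147 ] feeder [-0.1396  0.0722] yaw 9.4 [np.float64(0.0117), np.float64(0.0158)]
right [315.9 217.4] world [ 0.4797 -0.0626  0.147 ] feeder [-0.121 -0.072] yaw 37.0 [np.float64(0.0255), np.float64(0.0487)]
```

Run:
```python
from h import *; from fit import local
p=np.load('feeder.npy'); print(p)
C=np.array([(163,122),(685,47),(752,460),(222,540)]);f=lambda c:(np.array(c)+.5)/5.9-.5+[215,165]
print('corners',local(unproj('top',f(C),.141),p).round(4).tolist())
print('rails Lout Lin Rout Rin',local(unproj('top',f([(355,148),(383,88),(505,126),(468,78)]),.140),p).round(4).tolist())
print('knob',local(unproj('top',f([(234,76)]),.172),p),'bar end',local(unproj('top',f([(362,74)]),.146),p))
for n,c in dict(foll=[(271,202),(330,200),(330,290),(272,291)],left=[(262,366),(314,352),(340,433),(288,452)],right=[(581,254),(640,244),(651,331),(590,341)],pot=[(688,375)]*2).items():
    W=unproj('top',f(c),.147 if n!='pot' else .167);L=local(W,p);e=(L[0]+L[1]-L[2]-L[3])/2 if len(L)>2 else L[0]*0+1
    print(n,W.mean(0).round(4),L.mean(0).round(4),np.degrees(np.arctan2(e[1],e[0])).round(1),np.linalg.norm(e))
im=cv2.imread('pics/scene0.png')[150:310,225:335]; cv2.imwrite('pics/c2.png',cv2.resize(im,None,fx=5,fy=3.7*5/5,interpolation=cv2.INTER_CUBIC)[:600]) if 0 else cv2.imwrite('pics/c2.png',cv2.resize(im[:90],None,fx=6.5,fy=6.5,interpolation=cv2.INTER_CUBIC))
```

```text
[ 5.88646600e-01  2.80038285e-02  1.58791369e-01 -3.46616206e-05
 -8.51946545e-03]
corners [[-0.0022, 0.1135], [-0.0032, -0.1336], [-0.1995, -0.1317], [-0.1995, 0.1134]]
rails Lout Lin Rout Rin [[-0.0277, 0.0266], [-0.0013, 0.0094], [-0.0278, -0.0442], [-0.0025, -0.0307]]
knob [[0.00708817 0.07692545]] bar end [[0.0054439  0.01827826]]
foll [0.5094 0.0743 0.147 ] [-0.071   0.0582] -8.0 0.041966408385882496
left [0.4373 0.0732 0.147 ] [-0.1423  0.0685] 8.9 0.040316168719283015
right [ 0.4887 -0.0709  0.147 ] [-0.1143 -0.0818] -2.8 0.040765818425295725
pot [ 0.448 -0.102  0.167] [-0.1594 -0.1061] 45.0 1.4142135623730951
```

View pics/c2.png

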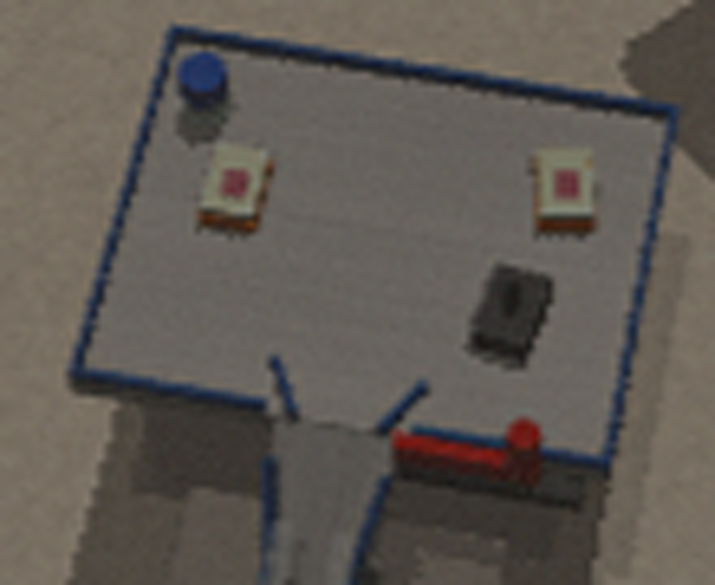

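The scene crop agrees: pot (203,78), blocks (235,185) and (565,185), dark follower (512,308), red gate open. My fence fit sat about 10 mm off in y because the blue pot pulled it, so I'll refit with fixed sizes.

```bash
cat > refit.py <<'E'
from h import *; from fit import fence,local
from scipy.optimize import least_squares
p0=np.load('feeder.npy')[:3]; p0[:2]+=-.0098*np.array([-np.sin(p0[2]),np.cos(p0[2])])
out=[]
for n,roi in {'top':(238,168,348,262),'scene':(232,150,334,228)}.items():
    im=cv2.imread(f'pics/{n}0.png')[...,::-1].copy(); P,w=fence(n,im,roi)
    def f(p,P):
        q=local(P,p)+[.1,0]; dx=np.abs(q[:,0])-.098; dy=np.abs(q[:,1])-.123
        return np.where(np.abs(dx)<np.abs(dy),dx,dy)
    p=p0.copy()
    for th in(.008,.006,.005): K=P[np.abs(f(p,P))<th]; p=least_squares(f,p,args=(K,)).x
    print(n,p,np.degrees(p[2]),len(K),f(p,K).std()); out.append(p)
p=np.mean(out,0); np.save('F.npy',p); print(p)
f=lambda c:(np.array(c)+.5)/5.9-.5+[215,165]; g=lambda c:(np.array(c)+.5)/6.5-.5+[225,150]
D={'top':(f,dict(foll=[(271,202),(330,200),(330,290),(272,291)],left=[(262,366),(314,352),(340,433),(288,452)],right=[(581,254),(640,244),(651,331),(590,341)])),
'scene':(g,dict(left=[(533,150),(592,148),(594,218),(537,220)],right=[(215,148),(272,152),(262,215),(200,210)],foll=[(495,263),(552,276),(528,350),(473,336)]))}
for i,(n,(h,d)) in enumerate(D.items()):
    for k,c in d.items():
        L=local(unproj(n,h(c),.149),out[i]); e=(L[0]+L[1]-L[2]-L[3])/2; print(n,k,(L.mean(0)*1e3).round(1),np.degrees(np.arctan(e[1]/e[0])).round(1),np.linalg.norm(e).round(4))
E
python3 refit.py
```

```text
top [0.58931341 0.01903768 0.1577732 ] 9.039738690374719 327 0.0010640127894963778
scene [0.59070805 0.0209726  0.16080448] 9.213418014107031 172 0.0009463445433862211
[0.59001073 0.02000514 0.15928884]
top foll [-70.6  67.1] -7.9 0.0419
top left [-141.9   77.3] 8.9 0.0403
top right [-113.7  -72.8] -2.8 0.0407
scene left [-139.9   78.8] 11.9 0.0393
scene right [-111.8  -71.8] 3.3 0.0355
scene foll [-69.1  66.9] -4.6 0.041
```

```bash
cat > go.py <<'E'
import sys; from h import *
# targets: x y z(over deck), mm in feeder frame -> shift in tool axes now (m), spin to tool z || feeder y
p=np.load('F.npy'); s=env.get_state(); R=cv2.Rodrigues(np.array(s['tool_rot']))[0]
c,n=np.cos(p[2]),np.sin(p[2]); RF=np.array([[c,-n,0],[n,c,0],[0,0,1]]); O=np.array([p[0],p[1],.135])
L=RF.T@R; pos=RF.T@(s['tool_pos']-O)*1e3
# angle of spin about tool y so that tool z -> +-feeder y
a=np.degrees(np.arctan2(L[1,0],L[1,2]))  # z' = z cos + x sin
a=(a+90)%180-90
print('t',round(s['time'],2),'pos',pos.round(1),'spin',a.round(1),'f',np.array(s['contact_force']).round(1),'w',round(s['grip_width'],4)); print(L.round(3).tolist()) if len(sys.argv)<2 else 0
for q in sys.argv[1:]:
    d=np.array([float(v) for v in q.split(',')])-pos; print(q,'->',(L.T@d/1e3).round(4).tolist())
E
python3 go.py; python3 go.py -- 2>/dev/null; python3 go.py=0 2>/dev/null; python3 go.py -141,120,100 -141,120,60
```

```text
t 0.7 pos [-237.4  592.8   87.6] spin -33.9 f [ 0.1 -0.6  0.2] w 0.0869
[[0.83, 0.0, 0.557], [-0.557, 0.0, 0.83], [-0.0, -1.0, 0.0]]
t 0.7 pos [-237.4  592.8   87.6] spin -33.9 f [ 0.1 -0.6  0.2] w 0.0869
t 0.7 pos [-237.4  592.8   87.6] spin -33.9 f [ 0.1 -0.6  0.2] w 0.0869
-141,120,100 -> [0.3435, -0.0124, -0.3388]
-141,120,60 -> [0.3435, 0.0276, -0.3388]
```

```bash
python3 -m crank '[[0,[0.028,-0.003,-0.028],-7],[0,[0.056,-0.006,-0.056],-14],[0,[0.084,-0.009,-0.084],-21],[0,[0.112,-0.012,-0.112],-28],[0,[0.14,-0.012,-0.138],-33.9]]'; python3 go.py -141,122,60 -141,122,10
```

```text
time: 1.12
tool_pos: [0.3313, 0.3824, 0.2353]
tool_rot: [-1.566, -0.132, 0.13]
contact_force: [1.7, 0.1, 0.2]
grip_width: 0.0615
t 1.12 pos [-198.   398.9  100.3] spin 0.4 f [1.7 0.1 0.2] w 0.0615
-141,122,60 -> [0.0549, 0.0401, -0.2773]
-141,122,10 -> [0.0548, 0.0901, -0.2774]
```

```bash
python3 -m crank '[[0,[0.012,0.0,-0.039],0],[0,[0.024,0,-0.078],0],[0,[0.036,0,-0.117],0],[0,[0.048,0.01,-0.156],0],[0,[0.055,0.02,-0.195],0]]'; python3 go.py -141,122,60 -141,122,10
```

```text
time: 1.53
tool_pos: [0.4194, 0.1977, 0.2162]
tool_rot: [-1.565, -0.135, 0.127]
contact_force: [0.2, -0.2, -0.7]
grip_width: 0.0283
t 1.53 pos [-140.2  202.5   81.2] spin 0.4 f [ 0.2 -0.2 -0.7] w 0.0283
-141,122,60 -> [-0.0015, 0.0211, -0.0805]
-141,122,10 -> [-0.0017, 0.0711, -0.0806]
```

```bash
python3 -m crank '[[0,[-0.001,0.005,-0.035],0.4],[0,[-0.0015,0.02,-0.07],0.4],[0,[-0.0015,0.03,-0.0805],0.4],[0,[-0.0015,0.055,-0.0805],0.4],[0,[-0.0015,0.071,-0.0805],0.4]]';python3 -m crank '[[0,[0,0.0,0],0],[0,[0,0.0,0],0]]'; python3 go.py -141,112,9 -141,15,9; python3 -c "
from h import *
im=snap('top','t1.png')[165:265,215:350];cv2.imwrite('pics/c3.png',cv2.resize(im[...,::-1],None,fx=5.9,fy=5.9,interpolation=cv2.INTER_CUBIC))"
```

```text
time: 1.95
tool_pos: [0.4315, 0.1173, 0.1439]
tool_rot: [-1.566, -0.127, 0.12]
contact_force: [-0.4, -0.5, -0.1]
grip_width: 0.0017
time: 2.12
tool_pos: [0.431, 0.1174, 0.1434]
tool_rot: [-1.565, -0.126, 0.121]
contact_force: [-0.1, 0.6, -0.6]
grip_width: 0.0006
t 2.12 pos [-141.5  121.4    8.4] spin -0.1 f [-0.1  0.6 -0.6] w 0.0006
-141,112,9 -> [0.0006, -0.0006, -0.0094]
-141,15,9 -> [0.0008, -0.0008, -0.1064]
```

View pics/c3.png

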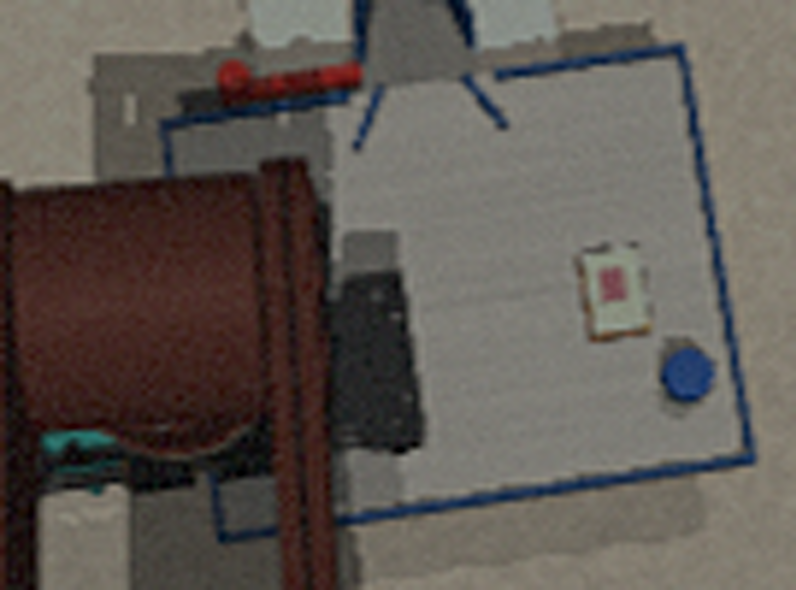

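The arm hides the left side: the red forearm covers (0–330, 160–590), with the right block (615,290) and pot (688,375) undisturbed. I'll push the left block sideways slowly.

```bash
python3 -m crank '[[0,[0,0,-0.007],0],[0,[0,0,-0.014],0],[0,[0,0,-0.021],0],[0,[0,0,-0.028],0],[0,[0,0,-0.035],0]]'; python3 go.py -141,29,9|head -1;  python3 -m crank '[[0,[0,0,-0.009],0],[0,[0,0,-0.017],0],[0,[0,0,-0.025],0],[0,[0,0,-0.033],0],[0,[0,0,-0.039],0]]'; python3 go.py -141,29,9
```

```text
time: 2.58
tool_pos: [0.4371, 0.0822, 0.1443]
tool_rot: [-1.566, -0.127, 0.12]
contact_force: [0.4, 1.1, 0.7]
grip_width: 0.0005
t 2.58 pos [-141.1   85.6    9.3] spin -0.1 f [0.4 1.1 0.7] w 0.0005
time: 3.0
tool_pos: [0.4434, 0.0426, 0.1442]
tool_rot: [-1.566, -0.126, 0.119]
contact_force: [-0.2, -0.1, -0.3]
grip_width: 0.0005
t 3.0 pos [-141.2   45.5    9.2] spin -0.2 f [-0.2 -0.1 -0.3] w 0.0005
-141,29,9 -> [0.0002, 0.0002, -0.0165]
```

Finish the sideways push, back off, and lift to look.

```bash
python3 -m crank '[[0,[0,0,-0.006],0],[0,[0,0,-0.011],0],[0,[0,0,-0.0145],0],[0,[0,0,-0.0165],0],[0,[0,0,-0.0165],0]]'; python3 go.py -141,29,9;  python3 -m crank '[[0,[0,0,0.01],0],[0,[0,-0.03,0.02],0],[0,[-0.04,-0.05,0.03],0],[0,[-0.07,-0.05,0.03],0],[0,[-0.1,-0.05,0.03],0]]'; python3 go.py -200,0,60; python3 -c "
from h import *
im=snap('scene','s1.png')[150:240,225:335];cv2.imwrite('pics/c4.png',cv2.resize(im[...,::-1],None,fx=6.5,fy=6.5,interpolation=cv2.INTER_CUBIC))"
```

```text
time: 3.42
tool_pos: [0.446, 0.026, 0.1442]
tool_rot: [-1.566, -0.126, 0.119]
contact_force: [-0.1, -0.9, 0.5]
grip_width: 0.0004
t 3.42 pos [-141.3   28.8    9.2] spin -0.2 f [-0.1 -0.9  0.5] w 0.0004
-141,29,9 -> [0.0003, 0.0002, 0.0002]
time: 3.83
tool_pos: [0.3415, 0.0411, 0.1947]
tool_rot: [-1.566, -0.129, 0.12]
contact_force: [0.0, -0.9, 1.3]
grip_width: 0.0001
t 3.83 pos [-242.    60.2   59.7] spin -0.1 f [ 0.  -0.9  1.3] w 0.0001
-200,0,60 -> [0.0421, -0.0001, -0.0602]
```

View pics/c4.png

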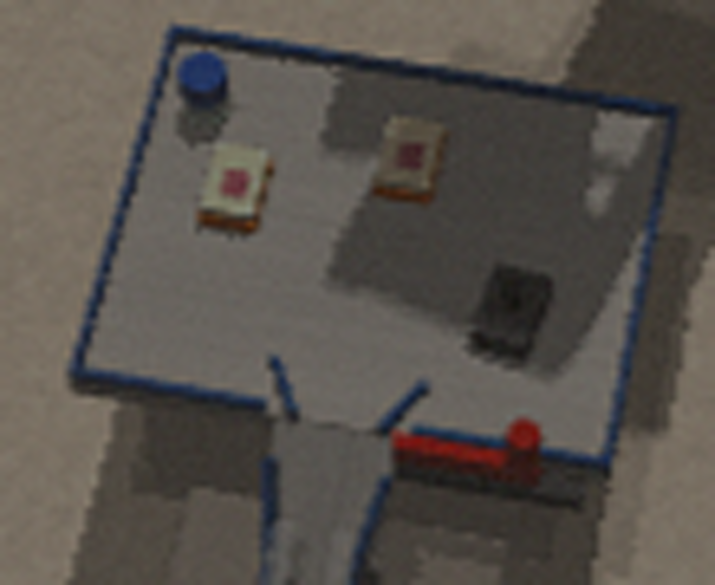

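The scene crop shows the block now mid-deck, top corners about (393,115), (448,124), (432,192), (375,184), aligned with the lane. The others are unmoved.

```bash
cat > blk.py <<'E'
import sys; from h import *; from fit import local
def blk(c,z=.149,p=np.array([.59071,.02097,.1608])):
    g=(np.array(c)+.5)/6.5-.5+[225,150]; L=local(unproj('scene',g,z),p); e=(L[0]+L[1]-L[2]-L[3])/2
    return (L.mean(0)*1e3).round(1),np.degrees(np.arctan(e[1]/e[0])).round(1),(L*1e3).round(0).tolist()
E
python3 -c "
from blk import *
print(blk([(393,115),(448,124),(432,192),(375,184)]))"; python3 go.py -205,0,60 -205,0,9
```

```text
(array([-142.9,    5.6]), np.float64(-0.4), [[-163.0, -8.0], [-163.0, 19.0], [-123.0, 19.0], [-123.0, -8.0]])
t 3.88 pos [-246.8   60.8   58.3] spin -0.0 f [ 0.3  2.4 -1.8] w 0.0004
-205,0,60 -> [0.0419, -0.0017, -0.0607]
-205,0,9 -> [0.0418, 0.0493, -0.0608]
```

```bash
python3 -m crank '[[0.1,[0.02,0,-0.02],0],[0.1,[0.04,0,-0.04],0],[0.1,[0.056,0.0,-0.055],0],[0.1,[0.056,0.025,-0.055],0],[0.1,[0.056,0.048,-0.055],0]]'; python3 -m crank '[[0.1,[0,0,0],0],[0.1,[0.004,0,0],0]]'; python3 go.py -190,5.5,9.5
```

```text
time: 4.3
tool_pos: [0.4027, -0.0046, 0.146]
tool_rot: [-1.566, -0.128, 0.12]
contact_force: [0.3, -0.7, -0.7]
grip_width: 0.0084
time: 4.47
tool_pos: [0.4057, -0.0032, 0.1455]
tool_rot: [-1.565, -0.126, 0.122]
contact_force: [1.1, 0.2, 0.5]
grip_width: 0.009
t 4.47 pos [-185.7    6.3   10.5] spin -0.1 f [1.1 0.2 0.5] w 0.009
-190,5.5,9.5 -> [-0.0043, 0.001, -0.0009]
```

```bash
python3 -m crank '[[0.1,[0.008,0,0],0],[0.1,[0.016,0,0],0],[0.1,[0.024,0,-0.0005],0],[0.1,[0.032,0,-0.001],0],[0.1,[0.04,0,-0.0015],0]]';python3 -m crank '[[0.1,[0.009,0,-0.0005],0],[0.1,[0.017,0,-0.001],0],[0.1,[0.025,0,-0.0015],0],[0.1,[0.033,0,-0.002],0],[0.1,[0.041,0,-0.0025],0]]';python3 -m crank '[[0.1,[0.009,0,-0.0005],0],[0.1,[0.016,0,-0.001],0],[0.1,[0.022,0,-0.0015],0],[0.1,[0.026,0,-0.002],0],[0.1,[0.028,0,-0.002],0]]'; python3 go.py -60,0,9.5; python3 -c "
from h import *
im=snap('scene','s2.png')[150:240,225:335];cv2.imwrite('pics/c5.png',cv2.resize(im[...,::-1],None,fx=6.5,fy=6.5,interpolation=cv2.INTER_CUBIC))"
```

```text
time: 4.88
tool_pos: [0.4467, 0.0019, 0.1462]
tool_rot: [-1.566, -0.127, 0.122]
contact_force: [0.5, 0.6, -0.0]
grip_width: 0.0088
time: 5.3
tool_pos: [0.4884, 0.0059, 0.1462]
tool_rot: [-1.566, -0.127, 0.122]
contact_force: [-0.0, -0.1, 0.2]
grip_width: 0.0088
time: 5.72
tool_pos: [0.5168, 0.0083, 0.1462]
tool_rot: [-1.566, -0.127, 0.122]
contact_force: [0.5, -1.3, -0.4]
grip_width: 0.0086
t 5.72 pos [-74.1   0.1  11.2] spin -0.0 f [ 0.5 -1.3 -0.4] w 0.0086
-60,0,9.5 -> [0.0141, 0.0018, -0.0001]
```

View pics/c5.png

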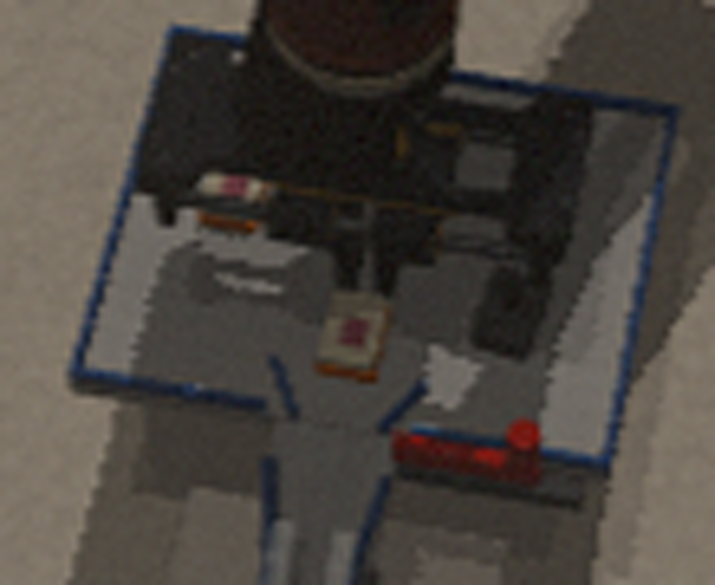

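The crop shows the block centred at about (354,332), straight, heading between the rails. Push on over the edge.

```bash
python3 -c "
from blk import *
print(blk([(333,291),(391,301),(376,368),(317,361)]))";python3 -m crank '[[0.1,[0.007,0.001,0],0],[0.1,[0.014,0.002,0],0],[0.1,[0.021,0.002,0],0],[0.1,[0.028,0.002,0],0],[0.1,[0.035,0.002,0],0]]';python3 -m crank '[[0.1,[0.009,0,0],0],[0.1,[0.017,0,0],0],[0.1,[0.024,0,0],0],[0.1,[0.027,0,0],0],[0.1,[0.027,0,0],0]]'; python3 go.py -60,0,100;python3 -m crank '[[0,[-0.03,-0.02,0],0],[0,[-0.06,-0.05,0],0],[0,[-0.08,-0.07,0.0],0],[0,[-0.08,-0.07,-0.03],0],[0,[-0.08,-0.07,-0.06],0]]'; python3 go.py -113,-112,60 ;python3 -c "
from h import *
im=snap('scene','s3.png')[150:310,215:345];cv2.imwrite('pics/c6.png',cv2.resize(im[...,::-1],None,fx=3.7,fy=3.7,interpolation=cv2.INTER_CUBIC))"
```

```text
(array([-42.6,  -1.4]), np.float64(0.7), [[-61.0, -15.0], [-61.0, 12.0], [-25.0, 12.0], [-23.0, -15.0]])
time: 6.18
tool_pos: [0.5522, 0.0141, 0.1444]
tool_rot: [-1.566, -0.127, 0.122]
contact_force: [-0.6, 0.1, 0.4]
grip_width: 0.0084
time: 6.6
tool_pos: [0.5795, 0.0184, 0.1444]
tool_rot: [-1.566, -0.128, 0.122]
contact_force: [0.6, 0.3, -1.1]
grip_width: 0.0086
t 6.6 pos [-10.6   0.1   9.4] spin -0.0 f [ 0.6  0.3 -1.1] w 0.0086
-60,0,100 -> [-0.0491, -0.0908, -0.0]
time: 7.02
tool_pos: [0.5099, -0.0535, 0.2166]
tool_rot: [-1.567, -0.133, 0.121]
contact_force: [0.7, 0.2, -0.1]
grip_width: 0.0006
t 7.02 pos [-90.7 -59.9  81.6] spin 0.1 f [ 0.7  0.2 -0.1] w 0.0006
-113,-112,60 -> [-0.0226, 0.0214, -0.0521]
```

View pics/c6.png

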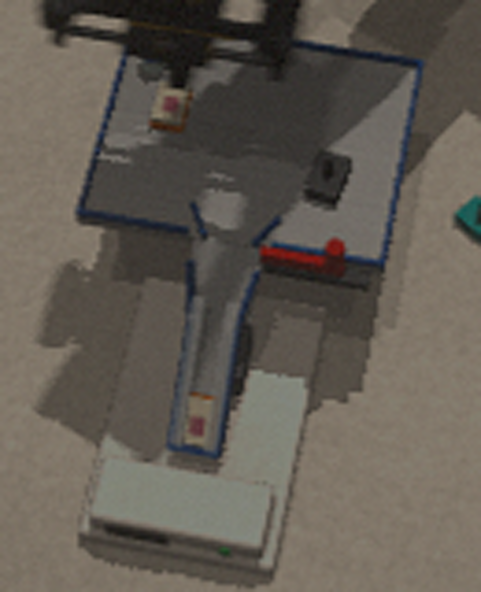

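The crop shows block one down at the stop (198,420), lying lengthwise. Now the right block.

```bash
python3 -m crank '[[0,[-0.01,0,-0.03],0],[0,[-0.022,0.0,-0.055],0],[0,[-0.022,0.025,-0.055],0],[0,[-0.022,0.05,-0.055],0],[0,[-0.022,0.072,-0.055],0]]'; python3 -m crank '[[0,[0,0,0],0],[0,[0,0,0.004],0]]'; python3 go.py -113,-23.2,9.5
```

```text
time: 7.48
tool_pos: [0.4975, -0.1176, 0.1428]
tool_rot: [-1.571, -0.128, 0.118]
contact_force: [-0.6, 0.0, -0.4]
grip_width: 0.0002
time: 7.65
tool_pos: [0.4966, -0.114, 0.1423]
tool_rot: [-1.571, -0.127, 0.117]
contact_force: [-1.5, 0.1, 0.0]
grip_width: 0.0006
t 7.65 pos [-113.5 -117.5    7.3] spin -0.2 f [-1.5  0.1  0. ] w 0.0006
-113,-23.2,9.5 -> [0.0002, -0.0025, 0.0943]
```

```bash
python3 -m crank '[[0,[0,-0.002,0.007],0],[0,[0,-0.002,0.014],0],[0,[0,-0.002,0.021],0],[0,[0,-0.002,0.028],0],[0,[0,-0.002,0.036],0]]';  python3 -m crank '[[0,[0,0,0.009],0],[0,[0,0,0.017],0],[0,[0,0,0.025],0],[0,[0,0,0.033],0],[0,[0,0,0.039],0]]'; python3 go.py -113,-23.2,9.5
```

```text
time: 8.07
tool_pos: [0.4908, -0.0775, 0.1443]
tool_rot: [-1.571, -0.128, 0.118]
contact_force: [0.7, 0.2, -0.1]
grip_width: 0.0006
time: 8.48
tool_pos: [0.4846, -0.0379, 0.1442]
tool_rot: [-1.571, -0.128, 0.118]
contact_force: [0.4, 0.9, -0.1]
grip_width: 0.0005
t 8.48 pos [-113.3  -40.5    9.2] spin -0.2 f [ 0.4  0.9 -0.1] w 0.0005
-113,-23.2,9.5 -> [0.0002, -0.0004, 0.0173]
```

```bash
python3 -m crank '[[0,[0,0,0.006],0],[0,[0,0,0.011],0],[0,[0,0,0.0155],0],[0,[0,0,0.0173],0],[0,[0,0,0.0173],0]]'; python3 go.py -113,-23.2,9.5;  python3 -m crank '[[0.1,[0,0,-0.01],0],[0.1,[0,-0.035,-0.015],0],[0.1,[-0.03,-0.06,-0.01],0],[0.1,[-0.062,-0.06,0.013],0],[0.1,[-0.1,-0.06,0.023],0]]'; python3 go.py -165,0,9; python3 -c "
from h import *
im=snap('scene','s4.png')[150:240,225:335];cv2.imwrite('pics/c7.png',cv2.resize(im[...,::-1],None,fx=6.5,fy=6.5,interpolation=cv2.INTER_CUBIC))"
```

```text
time: 8.9
tool_pos: [0.4818, -0.0205, 0.1441]
tool_rot: [-1.571, -0.128, 0.118]
contact_force: [0.1, -0.6, -0.5]
grip_width: 0.0007
t 8.9 pos [-113.2  -22.8    9.1] spin -0.1 f [ 0.1 -0.6 -0.5] w 0.0007
-113,-23.2,9.5 -> [0.0002, -0.0004, -0.0004]
time: 9.32
tool_pos: [0.3798, -0.0136, 0.2052]
tool_rot: [-1.571, -0.13, 0.115]
contact_force: [0.0, -0.1, 0.6]
grip_width: 0.0083
t 9.32 pos [-2.129e+02  2.000e-01  7.020e+01] spin -0.2 f [ 0.  -0.1  0.6] w 0.0083
-165,0,9 -> [0.0473, 0.0617, 0.0003]
```

View pics/c7.png

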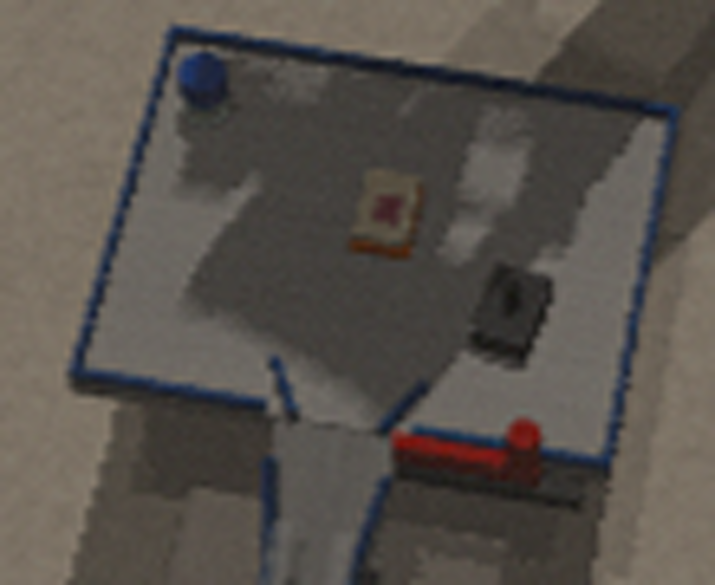

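The second block is now mid-deck at about (388,207), aligned with the lane; the pot and follower are unmoved.

```bash
python3 -c "
from blk import *
print(blk([(368,168),(425,176),(410,247),(352,239)]))"; python3 -m crank '[[0.1,[0.03,0,0],0],[0.1,[0.045,0.01,0],0],[0.1,[0.045,0.03,0],0],[0.1,[0.045,0.05,0],0],[0.1,[0.045,0.061,0],0]]';python3 -m crank '[[0.1,[0,0,0],0],[0.1,[0.002,0,0],0]]'; python3 go.py -70,0,9
```

```text
(array([-111.2,    0.8]), np.float64(1.0), [[-131.0, -13.0], [-132.0, 14.0], [-92.0, 15.0], [-91.0, -12.0]])
time: 9.78
tool_pos: [0.415, -0.0057, 0.1394]
tool_rot: [-1.57, -0.123, 0.124]
contact_force: [0.2, -0.1, 0.2]
grip_width: 0.0088
time: 9.95
tool_pos: [0.4162, -0.0058, 0.1388]
tool_rot: [-1.569, -0.121, 0.125]
contact_force: [0.2, -0.9, 0.2]
grip_width: 0.0088
t 9.95 pos [-175.7    2.     3.8] spin -0.2 f [ 0.2 -0.9  0.2] w 0.0088
-70,0,9 -> [0.1057, -0.0055, -0.0018]
```

```bash
python3 -m crank '[[0.1,[0.008,-0.0055,-0.001],0],[0.1,[0.016,-0.0055,-0.002],0],[0.1,[0.024,-0.0055,-0.002],0],[0.1,[0.032,-0.0055,-0.002],0],[0.1,[0.04,-0.0055,-0.002],0]]';python3 -m crank '[[0.1,[0.009,0,0],0],[0.1,[0.017,0,0],0],[0.1,[0.025,0,0],0],[0.1,[0.033,0,0],0],[0.1,[0.041,0,0],0]]';python3 go.py -70,0,9; python3 -m crank '[[0.1,[0.009,0,0],0],[0.1,[0.017,0,0],0],[0.1,[0.025,0,0],0],[0.1,[0.031,0,0],0],[0.1,[0.034,0,0],0]]'; python3 go.py -10,0,9.4
```

```text
time: 10.37
tool_pos: [0.4574, -0.0015, 0.1447]
tool_rot: [-1.569, -0.122, 0.125]
contact_force: [-0.6, -0.7, -0.0]
grip_width: 0.0086
time: 10.78
tool_pos: [0.4986, 0.0052, 0.1445]
tool_rot: [-1.569, -0.122, 0.125]
contact_force: [-0.5, -0.3, 1.4]
grip_width: 0.0083
t 10.78 pos [-92.6  -0.2   9.5] spin -0.1 f [-0.5 -0.3  1.4] w 0.0083
-70,0,9 -> [0.0226, 0.0004, 0.0002]
time: 11.2
tool_pos: [0.5331, 0.0106, 0.1444]
tool_rot: [-1.569, -0.122, 0.125]
contact_force: [-0.9, 0.9, -0.0]
grip_width: 0.0086
t 11.2 pos [-57.7  -0.3   9.4] spin -0.1 f [-0.9  0.9 -0. ] w 0.0086
-10,0,9.4 -> [0.0477, -0.0001, 0.0004]
```

```bash
python3 -m crank '[[0.1,[0.008,0,0],0],[0.1,[0.016,0,0],0],[0.1,[0.023,0,0],0],[0.1,[0.03,0,0],0],[0.1,[0.036,0,0],0]]';python3 -m crank '[[0.1,[0.006,0,0],0],[0.1,[0.012,0,0],0],[0.1,[0.012,0,0],0]]'; python3 go.py -10,0,9.4;python3 -m crank '[[0,[-0.03,-0.015,0],0],[0,[-0.06,-0.04,0.01],0],[0,[-0.06,-0.06,0.04],0],[0,[-0.06,-0.06,0.08],0],[0,[-0.06,-0.06,0.112],0]]'; python3 go.py -70,112,9;python3 -c "
from h import *
im=snap('scene','s5.png')[150:310,215:345];cv2.imwrite('pics/c8.png',cv2.resize(im[...,::-1],None,fx=3.7,fy=3.7,interpolation=cv2.INTER_CUBIC))"
```

```text
time: 11.62
tool_pos: [0.5695, 0.0163, 0.1444]
tool_rot: [-1.569, -0.122, 0.125]
contact_force: [0.9, -0.5, 0.1]
grip_width: 0.0087
time: 11.87
tool_pos: [0.5824, 0.0183, 0.1444]
tool_rot: [-1.569, -0.123, 0.124]
contact_force: [0.0, 0.2, 0.7]
grip_width: 0.009
t 11.87 pos [-7.8 -0.5  9.4] spin -0.1 f [0.  0.2 0.7] w 0.009
-10,0,9.4 -> [-0.0022, -0.0, 0.0005]
time: 12.28
tool_pos: [0.5061, 0.1209, 0.2065]
tool_rot: [-1.569, -0.124, 0.12]
contact_force: [-0.2, 0.4, 0.0]
grip_width: 0.0005
t 12.28 pos [-66.9 113.   71.5] spin -0.2 f [-0.2  0.4  0. ] w 0.0005
-70,112,9 -> [-0.0033, 0.0625, -0.0009]
```

View pics/c8.png

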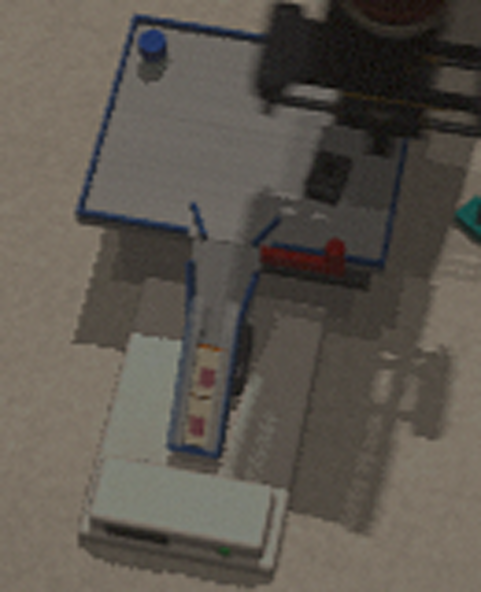

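The crop shows both blocks end to end at the tube's lower end, (207,372) and (197,422). Now the follower.

```bash
python3 -m crank '[[0,[-0.003,0.02,0],0],[0,[-0.003,0.045,0],0],[0,[-0.003,0.062,-0.001],0],[0,[-0.003,0.062,-0.001],0]]'; python3 go.py -70,23.2,9;  python3 -m crank '[[0,[0,0,-0.008],0],[0,[0,0,-0.016],0],[0,[0,0,-0.024],0],[0,[0,0,-0.032],0],[0,[0,0,-0.04],0]]'; python3 -m crank '[[0,[0,0,-0.009],0],[0,[0,0,-0.017],0],[0,[0,0,-0.024],0],[0,[0,0,-0.031],0],[0,[0,0,-0.035],0]]'; python3 go.py -70,23.2,9
```

```text
time: 12.67
tool_pos: [0.5013, 0.1248, 0.1422]
tool_rot: [-1.565, -0.125, 0.125]
contact_force: [0.4, -0.1, 0.5]
grip_width: 0.0002
t 12.67 pos [-71.  117.5   7.2] spin 0.0 f [ 0.4 -0.1  0.5] w 0.0002
-70,23.2,9 -> [0.001, -0.002, -0.0943]
time: 13.08
tool_pos: [0.5078, 0.0841, 0.1423]
tool_rot: [-1.565, -0.125, 0.125]
contact_force: [-0.8, -0.1, 0.2]
grip_width: 0.0001
time: 13.5
tool_pos: [0.5135, 0.0485, 0.1422]
tool_rot: [-1.565, -0.125, 0.124]
contact_force: [0.2, 0.4, -0.5]
grip_width: 0.0005
t 13.5 pos [-71.   40.3   7.2] spin -0.1 f [ 0.2  0.4 -0.5] w 0.0005
-70,23.2,9 -> [0.001, -0.0018, -0.017]
```

```bash
python3 -m crank '[[0,[0,0,-0.006],0],[0,[0,0,-0.011],0],[0,[0,0,-0.0155],0],[0,[0,0,-0.017],0],[0,[0,0,-0.017],0]]'; python3 go.py -70,23.2,9;  python3 -m crank '[[0.1,[0,0,0.012],0],[0.1,[0,-0.035,0.015],0],[0.1,[-0.03,-0.06,0.01],0],[0.1,[-0.07,-0.06,-0.013],0],[0.1,[-0.11,-0.06,-0.023],0]]'; python3 go.py -125,0,9; python3 -c "
from h import *
im=snap('scene','s6.png')[150:240,225:335];cv2.imwrite('pics/c9.png',cv2.resize(im[...,::-1],None,fx=6.5,fy=6.5,interpolation=cv2.INTER_CUBIC))"
```

```text
time: 13.92
tool_pos: [0.5163, 0.0314, 0.1422]
tool_rot: [-1.565, -0.124, 0.124]
contact_force: [-0.6, 0.2, 0.1]
grip_width: 0.0003
t 13.92 pos [-71.   22.9   7.2] spin -0.1 f [-0.6  0.2  0.1] w 0.0003
-70,23.2,9 -> [0.001, -0.0018, 0.0003]
time: 14.33
tool_pos: [0.4155, -0.0071, 0.2041]
tool_rot: [-1.567, -0.129, 0.123]
contact_force: [-1.4, -1.1, 0.3]
grip_width: 0.0085
t 14.33 pos [-176.6    0.9   69.1] spin 0.1 f [-1.4 -1.1  0.3] w 0.0085
-125,0,9 -> [0.0513, 0.0603, -0.0009]
```

View pics/c9.png

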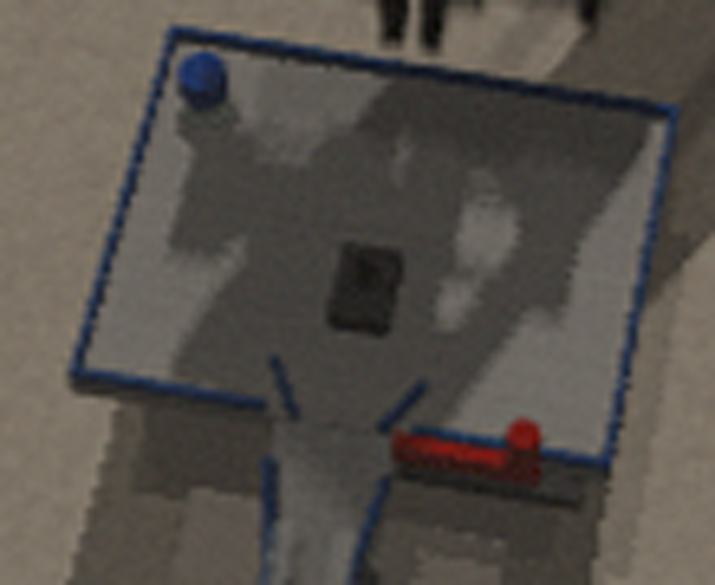

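The follower sits at about (367,282), aligned with the lane. Descend behind it and push it in.

```bash
python3 -c "
from blk import *
print(blk([(344,241),(404,249),(390,322),(329,314)]))"; python3 -m crank '[[0.1,[0.02,0,0],0],[0.1,[0.045,0.01,0],0],[0.1,[0.045,0.03,-0.001],0],[0.1,[0.045,0.048,-0.001],0],[0.1,[0.045,0.057,-0.001],0]]';python3 -m crank '[[0.1,[0,0,0],0],[0.1,[0.002,0,0],0]]'; python3 go.py -60,0,9.4
```

```text
(array([-69.4,  -1. ]), np.float64(2.0), [[-89.0, -16.0], [-90.0, 12.0], [-50.0, 14.0], [-49.0, -14.0]])
time: 14.8
tool_pos: [0.4499, -0.0006, 0.1414]
tool_rot: [-1.565, -0.119, 0.133]
contact_force: [0.5, 0.2, 0.3]
grip_width: 0.0085
time: 14.97
tool_pos: [0.4509, 0.0005, 0.1407]
tool_rot: [-1.565, -0.118, 0.135]
contact_force: [-0.4, 0.1, 0.5]
grip_width: 0.0083
t 14.97 pos [-140.4    2.8    5.7] spin 0.1 f [-0.4  0.1  0.5] w 0.0083
-60,0,9.4 -> [0.0804, -0.0045, -0.0029]
```

```bash
python3 -m crank '[[0.1,[0.009,-0.004,-0.003],0],[0.1,[0.018,-0.004,-0.0035],0],[0.1,[0.026,-0.004,-0.0035],0],[0.1,[0.034,-0.004,-0.0035],0],[0.1,[0.042,-0.004,-0.0035],0]]';python3 -m crank '[[0.1,[0.009,0,0],0],[0.1,[0.017,0,0],0],[0.1,[0.025,0,0],0],[0.1,[0.033,0,0],0],[0.1,[0.04,0,0],0]]';python3 go.py -8,0,9.4; python3 -m crank '[[0.1,[0.009,0,0],0],[0.1,[0.017,0,0],0],[0.1,[0.025,0,0],0],[0.1,[0.033,0,0],0],[0.1,[0.041,0,0],0]]';python3 -m crank '[[0.1,[0.006,0,0],0],[0.1,[0.009,0,0],0],[0.1,[0.009,0,0],0]]'; python3 go.py -8,0,9.4 -40,0,70 8,130,20
```

```text
time: 15.38
tool_pos: [0.4943, 0.0038, 0.1448]
tool_rot: [-1.565, -0.119, 0.134]
contact_force: [-1.5, 0.1, -0.8]
grip_width: 0.0089
time: 15.8
tool_pos: [0.5346, 0.0104, 0.1443]
tool_rot: [-1.565, -0.118, 0.134]
contact_force: [0.1, -0.1, -0.1]
grip_width: 0.0083
t 15.8 pos [-56.2  -0.7   9.3] spin 0.1 f [ 0.1 -0.1 -0.1] w 0.0083
-8,0,9.4 -> [0.0482, -0.0006, 0.0006]
time: 16.22
tool_pos: [0.5759, 0.0171, 0.1438]
tool_rot: [-1.565, -0.119, 0.134]
contact_force: [0.4, -0.1, 1.2]
grip_width: 0.0089
time: 16.47
tool_pos: [0.5855, 0.0186, 0.1437]
tool_rot: [-1.565, -0.119, 0.134]
contact_force: [0.2, -0.4, 0.3]
grip_width: 0.0088
t 16.47 pos [-4.7 -0.6  8.7] spin 0.1 f [ 0.2 -0.4  0.3] w 0.0088
-8,0,9.4 -> [-0.0033, -0.0007, 0.0007]
-40,0,70 -> [-0.0359, -0.061, 0.0009]
8,130,20 -> [0.0128, -0.011, 0.1307]
```

```bash
python3 -m crank '[[0,[-0.01,-0.03,0],0],[0,[-0.02,-0.06,0.01],0],[0,[-0.02,-0.06,0.05],0],[0,[-0.02,-0.06,0.09],0],[0,[-0.01,-0.06,0.128],0]]'; python3 go.py 8,128,18
cat > tube.py <<'E'
from h import *
p=np.array([.59071,.02097,.1608]);c,s=np.cos(p[2]),np.sin(p[2]); a=np.radians(36)
def tp(d,h): # point d mm down slope, h over floor
    x=d*np.cos(a)+h*np.sin(a); z=135-d*np.sin(a)+h*np.cos(a); return [p[0]+x*c/1e3,p[1]+x*s/1e3,z/1e3]
im=snap('scene','s7.png'); old=cv2.imread('pics/s5.png')[...,::-1]
for d in range(5,165,5):
    u,v=proj('scene',[tp(d,14)])[0]; print(d,(round(u,1),round(v,1)),im[int(round(v)),int(round(u))],old[int(round(v)),int(round(u))])
E
python3 tube.py
```

```text
time: 16.88
tool_pos: [0.5546, 0.1441, 0.2054]
tool_rot: [-1.565, -0.118, 0.132]
contact_force: [1.3, -0.0, -0.8]
grip_width: 0.0003
t 16.88 pos [-15.3 128.1  70.4] spin -0.0 f [ 1.3 -0.  -0.8] w 0.0003
8,128,18 -> [0.0237, 0.0522, -0.0003]
5 (np.float64(275.8), np.float64(217.2)) [92 87 82] [89 86 81]
10 (np.float64(275.5), np.float64(218.9)) [92 89 84] [90 87 82]
15 (np.float64(275.2), np.float64(220.6)) [92 88 83] [85 84 79]
20 (np.float64(275.0), np.float64(222.3)) [92 88 85] [90 88 84]
25 (np.float64(274.7), np.float64(223.9)) [92 87 84] [89 85 81]
30 (np.float64(274.4), np.float64(225.6)) [89 86 81] [90 85 81]
35 (np.float64(274.2), np.float64(227.3)) [88 84 78] [88 86 81]
40 (np.float64(273.9), np.float64(229.0)) [91 87 84] [91 87 81]
45 (np.float64(273.7), np.float64(230.6)) [46 45 42] [88 86 82]
50 (np.float64(273.4), np.float64(232.3)) [41 41 41] [89 85 82]
55 (np.float64(273.1), np.float64(234.0)) [45 43 40] [87 83 82]
60 (np.float64(272.9), np.float64(235.6)) [39 37 36] [87 84 80]
65 (np.float64(272.6), np.float64(237.3)) [25 25 21] [88 85 78]
70 (np.float64(272.3), np.fl
[... 548 characters left out ...]
) [88 50 52] [90 53 56]
115 (np.float64(270.0), np.float64(253.9)) [99 71 66] [94 68 66]
120 (np.float64(269.7), np.float64(255.5)) [116 106  88] [115 105  87]
125 (np.float64(269.5), np.float64(257.2)) [65 54 43] [65 55 46]
130 (np.float64(269.2), np.float64(258.8)) [116 106  88] [115 105  86]
135 (np.float64(269.0), np.float64(260.5)) [114 105  85] [114 105  86]
140 (np.float64(268.7), np.float64(262.2)) [101  89  76] [99 88 72]
145 (np.float64(268.4), np.float64(263.8)) [86 49 54] [85 51 54]
150 (np.float64(268.2), np.float64(265.4)) [89 52 56] [90 55 55]
155 (np.float64(267.9), np.float64(267.1)) [94 60 60] [95 63 63]
160 (np.float64(267.7), np.float64(268.7)) [120 109  90] [116 106  85]
```

Pixel profile: the follower spans 45–85 mm down the slope, with the blocks at 85–125 and 125–165. They are end to end at the stop, so now the gate.

```bash
python3 -m crank '[[0,[0.023,0.01,0],0],[0,[0.0235,0.03,0],0],[0,[0.0235,0.048,0],0],[0,[0.0235,0.052,0],0]]'; python3 go.py 8,62,18;python3 -m crank '[[0,[0,0,-0.008],0],[0,[0,0,-0.016],0],[0,[0,0,-0.023],0],[0,[0,0,-0.03],0],[0,[0,0,-0.038],0]]';python3 -m crank '[[0,[0,0,-0.008],0],[0,[0,0,-0.014],0],[0,[0,0,-0.019],0],[0,[0,0,-0.023],0],[0,[0,0,-0.026],0]]';python3 go.py 8,59,18
```

```text
time: 17.27
tool_pos: [0.5753, 0.1553, 0.1493]
tool_rot: [-1.56, -0.118, 0.139]
contact_force: [-1.0, -0.5, -0.8]
grip_width: 0.0003
t 17.27 pos [  6.9 135.9  14.3] spin 0.3 f [-1.  -0.5 -0.8] w 0.0003
8,62,18 -> [0.0007, -0.0043, -0.0739]
time: 17.68
tool_pos: [0.5823, 0.117, 0.1504]
tool_rot: [-1.559, -0.119, 0.137]
contact_force: [0.2, 1.1, 0.8]
grip_width: 0.0005
time: 18.1
tool_pos: [0.5869, 0.0908, 0.1505]
tool_rot: [-1.559, -0.119, 0.136]
contact_force: [1.2, 0.8, 0.5]
grip_width: 0.0005
t 18.1 pos [ 8.2 70.4 15.5] spin 0.2 f [1.2 0.8 0.5] w 0.0005
8,59,18 -> [-0.0002, -0.0026, -0.0113]
```

```bash
python3 -m crank '[[0,[0,0,-0.004],0],[0,[0,0,-0.008],0],[0,[0,0,-0.01],0],[0,[0,0,-0.0115],0],[0,[0,0,-0.0115],0]]';python3 go.py 8,59,18|head -1; python3 -m crank '[[0,[0,0,-0.001],0],[0,[0,0,-0.002],0],[0,[0,0,-0.002],0]]';python3 go.py 8,59,18 |head -1; python3 -m crank '[[0,[0,0,-0.001],0],[0,[0,0,-0.002],0],[0,[0,0,-0.002],0]]';python3 go.py 8,59,18
```

```text
time: 18.52
tool_pos: [0.5887, 0.0801, 0.1504]
tool_rot: [-1.558, -0.119, 0.137]
contact_force: [-0.3, 3.0, 2.9]
grip_width: 0.0003
t 18.52 pos [ 8.2 59.6 15.4] spin 0.2 f [-0.3  3.   2.9] w 0.0003
time: 18.77
tool_pos: [0.5887, 0.08, 0.1505]
tool_rot: [-1.555, -0.12, 0.137]
contact_force: [-2.0, 7.4, 2.8]
grip_width: 0.0006
t 18.77 pos [ 8.2 59.4 15.5] spin 0.3 f [-2.   7.4  2.8] w 0.0006
time: 19.02
tool_pos: [0.5887, 0.08, 0.1505]
tool_rot: [-1.552, -0.12, 0.138]
contact_force: [-2.2, 8.6, 2.8]
grip_width: 0.0001
t 19.02 pos [ 8.2 59.4 15.5] spin 0.3 f [-2.2  8.6  2.8] w 0.0001
8,59,18 -> [-0.0002, -0.0025, -0.0004]
```

The gate met its stop at finger y = 59.4, as predicted, and the force rose. Back off, lift clear, and check.

```bash
python3 -m crank '[[0,[0,0,0.01],0],[0,[0,0,0.02],0],[0,[0,-0.03,0.035],0],[0,[0,-0.07,0.06],0],[0,[-0.01,-0.1,0.1],0]]'; python3 -m crank '[[0,[-0.03,0,0.03],0],[0,[-0.05,0,0.06],0],[0,[-0.05,0,0.09],0],[0,[-0.05,0,0.09],0]]';python3 go.py; python3 tube.py|sed -n '7,10p;16,18p;31,32p'; python3 -c "
from h import *
im=snap('scene','s8.png')[140:310,195:365];cv2.imwrite('pics/c10.png',cv2.resize(im[...,::-1],None,fx=3.5,fy=3.5,interpolation=cv2.INTER_CUBIC))"
```

```text
time: 19.43
tool_pos: [0.569, 0.1647, 0.2449]
tool_rot: [-1.554, -0.119, 0.135]
contact_force: [1.5, 0.7, 0.6]
grip_width: 0.0005
time: 19.77
tool_pos: [0.5029, 0.25, 0.2471]
tool_rot: [-1.552, -0.123, 0.137]
contact_force: [-0.8, 0.2, -0.5]
grip_width: 0.0005
t 19.77 pos [-49.5 240.9 112.1] spin 0.4 f [-0.8  0.2 -0.5] w 0.0005
[[1.0, -0.008, -0.007], [0.007, 0.016, 1.0], [-0.008, -1.0, 0.016]]
35 (np.float64(274.2), np.float64(227.3)) [94 90 87] [88 86 81]
40 (np.float64(273.9), np.float64(229.0)) [95 90 84] [91 87 81]
45 (np.float64(273.7), np.float64(230.6)) [51 47 47] [88 86 82]
50 (np.float64(273.4), np.float64(232.3)) [49 48 48] [89 85 82]
80 (np.float64(271.8), np.float64(242.3)) [41 39 36] [87 87 81]
85 (np.float64(271.6), np.float64(243.9)) [44 40 35] [102  77  45]
90 (np.float64(271.3), np.float64(245.6)) [120 107  87] [113 104  87]
155 (np.float64(267.9), np.float64(267.1)) [97 61 64] [95 63 63]
160 (np.float64(267.7), np.float64(268.7)) [122 112  93] [116 106  85]
```

View pics/c10.png

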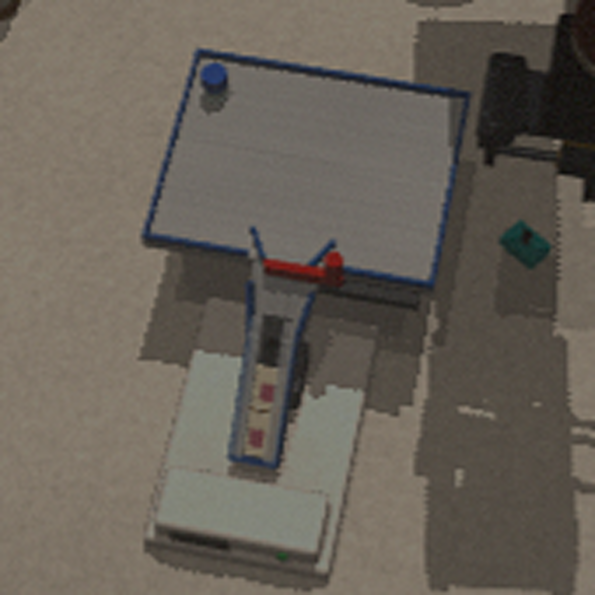

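The final view shows the gate shut across the mouth (265–340, 268). The follower (270,340) and both blocks (265,390) and (257,437) are end to end at the stop, and the pot (214,77) is where it started. The robot is clear.

```bash
python3 -c "
from station import finish_job
print(finish_job())"
```

```text
the job is handed in; nothing more can be done
None
```

The feeder is loaded and handed in at about 20 s of robot time, well under the 67 s limit. I only pushed the blocks and the follower with the nearly shut fingers: first sideways to the lane, then into the mouth. Nothing was gripped or lifted. I then pushed the gate shut by its knob.

**In the tube:** pixel brightness along the tube puts the follower at about 45–85 mm down the slope and the blocks at about 85–125 and 125–165 mm. All three are end to end at the stop.

**Gate:** it met its stop at exactly the finger position worked out for fully shut (y = 59.4 mm). The wrist force rose to about 9 N there. The last picture shows it across the mouth.

**Everything else:** in the last picture the ink pot stands where it started and the robot is clear of the feeder. I did not compare the jar, bottle, rack, box and tweezers with the start; the arm stayed clear of them as far as I could tell.

**One check that disagreed:** my first fit of the feeder's position was about 10 mm off in y, because the blue ink pot pulled it. I refitted before moving, and the two cameras then agreed to about 2 mm.

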